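# Load the counter display case and slide its hatch shut

## Task

The hatch of the counter display case stands ajar. Slide it fully open, lay the loose wrapped halva roll down in the wooden cradle on the case floor under the opening (do not drop it in), then, once it is released, slide the hatch gently all the way shut against the end frame, without slamming it. Leave the carton, the tub, the loaf and the tape where they are.

Things in the scene. Friction and masses are not known exactly. Their poses are not given: they have to be found in the camera images.
- case: Fixed low display case, wooden base, clear walls, 184 (x) x 304 (y) x 81 mm high. Origin: centre of its underside on the worktop, z up. Inner floor 12 mm up. Loading opening in its top: x -77..+77, y -140..-10 mm; the +y half has a fixed clear pane with two halva pieces under it. Side rails and end frames (y = -145, +145 mm) reach 81 mm up.
- cradle (a point): Where the roll's centre comes to lie, along x: 39 mm above the case's underside, at (0, -75) mm in the case frame, middle of the opening. Axes as the case's. Cradle: two low dark wooden rails along x on the floor, 7 mm high, 100 mm long, 30 mm apart inside, 42 mm over both, so fingers on the roll pass outside them. Off it, the roll can roll under the fixed pane.
- hatch (a joint): Position of the sliding hatch along the case's +y, m: 0 = shut against the -y end frame, 0.13 = fully open over the fixed pane. About 2 N friction; stays where left. A clear pane in an aluminium frame, 166 (x) x 135 (y) x 5 mm, top 78 mm above the worktop; when shut its centre is at y = -72.5 mm in the case frame.
- hatch_handle (a point): Top centre of the hatch's upright handle, in the middle of the hatch, 106 mm above the worktop; axes as the case's. Dark wooden bar 90 mm long (x), 12 mm thick (y), 22 mm high, on a foot 110 (x) x 24 (y) x 6 mm; the hatch's surface is 28 mm below the bar's top. Can be pushed along y from either side or pinched from above.
- roll: The loose wrapped halva roll: cream paper cylinder with a brown card band, 50 mm in diameter, 120 mm long, about 0.3 kg, lying on its side on the worktop. Origin: its centre (25 mm above the worktop); its own x is the cylinder's axis, y and z turn as it rolls. It rolls freely when touched from one side.
- carton: Bystander: printed card box of sweets, 150 x 52 x 46 mm high, lying on the worktop; origin: centre of its underside, long along its x.
- loaf: Bystander: dark marbled halva loaf, 172 x 73 x 68 mm high; origin on its underside, long along its x.
- tub: Bystander: tub of halva with lid, 109 x 139 x 57 mm high; origin: centre of its underside.
- tape_1: Bystander: roll of brown tape lying flat, about 92 mm across, 48 mm high; origin: centre of its underside.
- wire_cutter: Fixed furniture between the roll and the case, an obstacle: wire cutter on a wooden board about 200 x 200 mm, its bow standing up on the robot's side, with a black handle across it (along y) 65 mm from the origin towards the robot and up to 165 mm above the worktop. Carry the roll above it. Origin: centre of the board's underside.
- cash_box: Fixed furniture, an obstacle beyond the roll: red cash box about 157 (x) x 208 (y) x 81 mm, with a small carrying handle on its lid up to about 110 mm. Origin about the centre of its underside (the box reaches from 68 mm in front of it to 90 mm behind).

How it is judged:
By the outcome, as a careful person would: the job done as asked, in the order asked, and still so for the second after the job is handed in, with the robot touching nothing.
It also fails if it takes over 67 s, if anything falls off the work surface, if the arm or the gripper's body presses on something with over 40 N, if the wrist force passes 120 N, or if a joint passes its speed limit or range.

## Robot

A 6-joint arm with a two-finger parallel gripper is mounted at the origin on a cart in front of the work surface, level with it; the furniture and walls round the work are solid. World frame = base frame: x ahead of the robot, y to its left, z up, the work surface at z = 0. Lengths are in mm, angles in rad, forces in N, time in s.
With the tool pointing down it reaches from about 325 to 775 mm from the base axis. Payload 9.3 kg.
Tool frame: the origin (TCP) lies at the very end of the fingers, on their centre line; the grasp point (between the pads) lies 19 mm behind it (arm.hold_point_z is the distance from the TCP to the grasp point, in mm); z points along the fingers, y is the line along which they close (so a half turn about z gives the same grasp; the last joint's range is limited). The gripper opens to 85 mm and grips with 20 to 120 N. Pads are 22 mm wide; open, the fingers measure 114 mm over their backs; the gripper's body (76 mm by 85 mm) begins 54 mm behind the grasp point. The pads swing forward as they close: fully open they stand 13 mm farther back than shut.
Start: joints at [0.979, 0.259, 0.021, 1.334, 0, 1.418], TCP at [233.67, 497.89, 231.279] pointing down, gripper open.
Joint ranges: [-3.04, 3.04], [-0.91, 1.82], [-1.04, 1.36], [-1.92, 1.95], [-1.52, 1.45], [-3.14, 3.14]. Speed limits (rad/s): [2.22, 2.22, 2.79, 3.14, 3.14, 3.14].

## Interface

Orientations are given as a unit quaternion [w, x, y, z].
In Python, from rig import arm, imaging, workorder, monitor gives the robot as it stands (arm), with the cameras (imaging), the job (workorder) and the readings (monitor).
- The arm moves only by the shell command python3 drive.py [FORCE], which reads ROWS from standard input. ROWS is a JSON list of rows, 1 to 5 of them, each of 5 numbers: the opening from 0.0 (shut) to 1.0 (fully open), then dx, dy, dz in shares of the most that a row can go, 1 being 50 mm, then a turn about the tool's z in parts of the range, where 1.0 means 2 pi rad; each row shifts and turns the commanded pose from where the row before left it, along the tool's axes as they then stand; what a row does not reach is not made up. A row lasts 1/10 s, in which the tool goes at most 50 mm and 0.15 rad, less where a joint would pass 70% of its speed; a pose out of reach is approached as far as the arm can. The fingers move at their own pace and stop on an object; FORCE is the grip in N (left out, the last holds). Time passes only in rows, so rows that do not move let the fingers close. It prints the time, the measured TCP pose, the force, the opening and the grip force at its end. Input that does not fit is refused with a message, and nothing moves.
- monitor.get_obs(): the state, without advancing time (a new reading comes with each control period).
- imaging.camera(name): name is "side" or "top"; returns a dict with "pixels" (400x640x3 uint8, red, green, blue), "fx", "fy", "cx", "cy" (pixels), "R" (3x3) and "t" (3): a world point X has camera coordinates R X + t. Camera axes: x right, y down, z forward; pixel columns grow to the right and rows downward; lengths in mm; the calibration is good to about 2 mm. A picture is of the moment at which its call begins. There is no depth.
- workorder.hand_in(): hands the job in; it is judged then, once.
The state is a dict: "time_s": time; "joint_positions": joint angles; "qd": joint speeds; "effort": joint torques, N m; "tool_pos": TCP position; "eef_rot": TCP orientation; "wrist_force": force on the tool from outside, world axes, zero at the start; "ft_torque": the same for the moment, N m; "grip_width": opening from 0.0 (shut) to 1.0 (fully open); "finger_force": force on a finger pad.
Only numpy, scipy, OpenCV 4.12 (cv2) and the standard library are available. Lean on these libraries where they do the work, as an engineer would, in place of code of your own. Each camera call takes 0.05 s, during which the arm holds its last target. There are 200 camera calls.

## Working session

There is one attempt and no reset: what is moved stays moved. The work goes in short steps, Python scripts to look and compute and a shell command to move; the robot and the scene stay as the last step left them, time stands still between calls to the robot, and variables do not carry over. Pictures are saved under pics/ and viewed, at most 11 in all, crops included, and the job is handed in when it is done.

```bash
ls; mkdir -p pics
python3 - <<'E'
from rig import arm, imaging, workorder, monitor
import cv2,numpy as np
for n in("side","top"):
    c=imaging.camera(n); cv2.imwrite(f"pics/{n}0.png",c["pixels"][:,:,::-1])
    R=np.array(c["R"]);print(n,c["fx"],c["fy"],c["cx"],c["cy"],R.round(3).tolist(),(-R.T@np.array(c["t"])).round(1))
o=monitor.get_obs();print(o["tool_pos"],o["eef_rot"],o["wrist_force"],arm.hold_point_z)
E
```

```text
drive.py
pics
rig.py
side 401.63842657214343 401.63842657214343 316.40106099998343 203.79437766590064 [[-0.869, -0.494, -0.016], [-0.31, 0.57, -0.761], [0.385, -0.657, -0.648]] [ -42.1 1165.3 1083.8]
top 510.28056449463816 510.28056449463816 320.21051997155774 190.88612166044493 [[0.029, -0.999, -0.014], [-0.99, -0.027, -0.137], [0.136, 0.017, -0.991]] [ 267.6  158.3 2140. ]
[233.55950947 497.68968496 230.72685137] [-2.35132061e-04  2.17680416e-01  9.76019926e-01 -5.34031629e-04] [0.18509685 0.36202062 0.33774808] 18.700000000000003
```

View pics/side0.png

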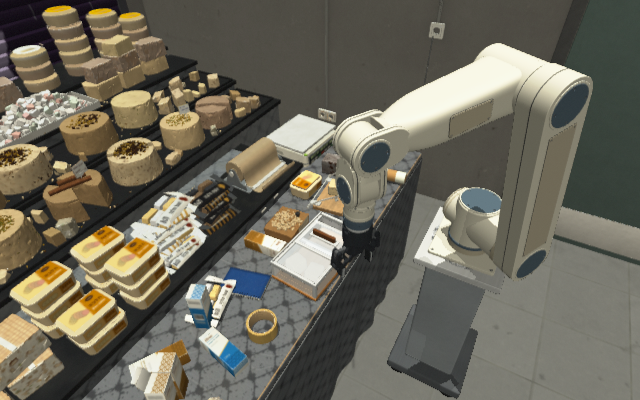

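View pics/top0.png

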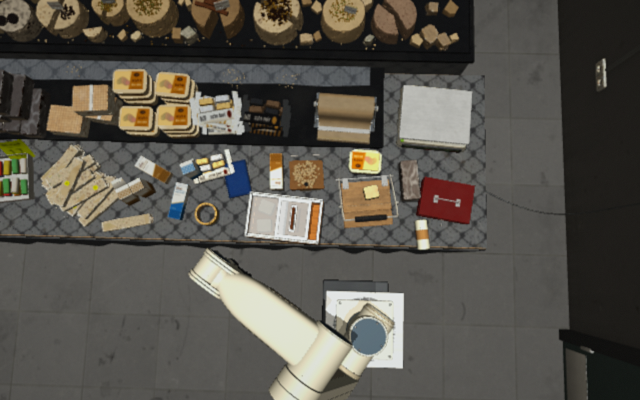

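The side view shows the case at about (315,260), the hatch handle at (323,235), and the roll at (397,176), partly hidden by the arm. The top view shows the case at (285,218), the handle at (292,218), and the roll at (422,234). I'll enlarge both.

Run:
```python
import cv2
t=cv2.imread("pics/top0.png")[170:255,235:435];s=cv2.imread("pics/side0.png")[140:300,260:420]
cv2.imwrite("pics/tc.png",cv2.resize(t,None,fx=4,fy=4,interpolation=2))
cv2.imwrite("pics/sc.png",cv2.resize(s,None,fx=3.75,fy=3.75,interpolation=2))
```

```text
(no output)
```

View pics/tc.png

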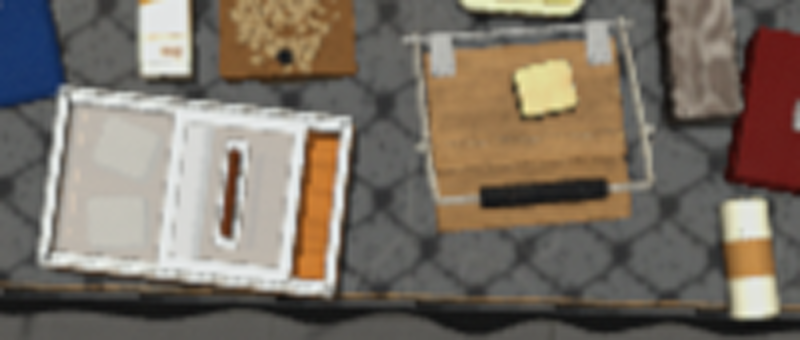

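View pics/sc.png

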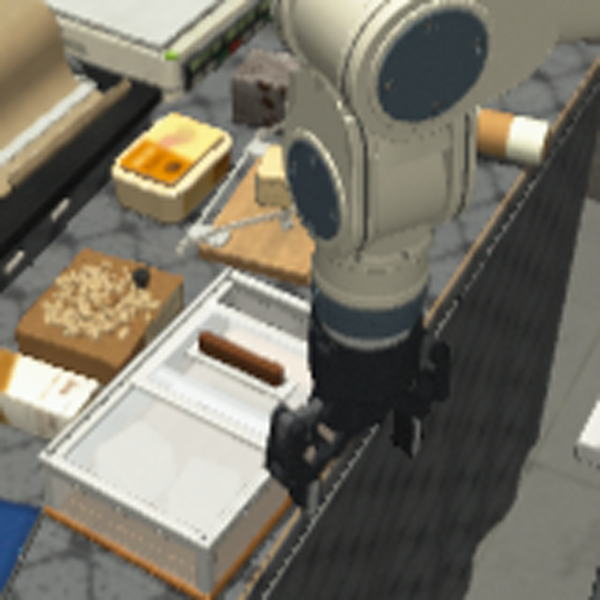

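The top crop shows the case's rim corners at (65,90), (352,120), (333,295) and (42,265), and the handle running from (238,148) to (230,238). The roll spans (748,200) to (757,318). In the side crop the handle runs from (200,338) to (285,375). The roll's near end is at (548,140), and its far end is hidden.

```bash
cat > h.py <<'E'
from rig import arm, imaging, workorder, monitor
import cv2,numpy as np
from scipy.spatial.transform import Rotation as Ro
C={}
def cam(n):
    if n not in C: C[n]=imaging.camera(n)
    return C[n]
def ray(n,p):
    c=cam(n);R=np.array(c["R"]);o=-R.T@np.array(c["t"])
    d=R.T@np.array([(p[0]-c["cx"])/c["fx"],(p[1]-c["cy"])/c["fy"],1]);return o,d/np.linalg.norm(d)
def atz(n,p,z):
    o,d=ray(n,p);return o+d*(z-o[2])/d[2]
def tri(pt,ps):
    a,d=ray("top",pt);b,e=ray("side",ps)
    s,u=np.linalg.lstsq(np.c_[d,-e],b-a,rcond=None)[0]
    return (a+s*d+b+u*e)/2,np.linalg.norm(a+s*d-b-u*e)
def proj(n,X):
    c=cam(n);q=np.array(c["R"])@X+np.array(c["t"]);return c["fx"]*q[0]/q[2]+c["cx"],c["fy"]*q[1]/q[2]+c["cy"]
def T(u,v):return (235+u/4,170+v/4)
def S(u,v):return (260+u/3.75,140+v/3.75)
def tool():
    o=monitor.get_obs();q=o["eef_rot"];return np.array(o["tool_pos"]),Ro.from_quat([q[1],q[2],q[3],q[0]])
def go(x,y,z,yaw=None):
    "tool-frame delta to TCP target; yaw = world angle of the closing line"
    p,r=tool();d=r.inv().apply(np.array([x,y,z])-p);m=r.as_matrix();yw=np.arctan2(m[1,1],m[0,1])
    t=0 if yaw is None else -((yaw-yw+np.pi/2)%np.pi-np.pi/2)
    print("d",d.round(1),"turn",round(t,3),"yaw",round(yw,3))
E
python3 - <<'E'
from h import *
c=[atz("top",T(*p),81) for p in((65,90),(352,120),(333,295),(42,265))]
for q in c:print("corner",q.round(0))
for i in range(4):print(np.linalg.norm(c[i]-c[i-1]).round(0),end=" ")
print("centre",np.mean(c,0).round(1), [np.arctan2(*(a-b)[1::-1]).round(3) for a,b in((c[0],c[1]),(c[3],c[2]))],np.arctan2(*(c[0]-c[3])[1::-1]),np.arctan2(*(c[1]-c[2])[1::-1]))
for pt,ps in(((238,148),(201,335)),((230,238),(284,373)),((65,90),(42,460)),((42,265),(207,548)),((352,120),(233,270))):
  print([x if np.isscalar(x) else x.round(1) for x in tri(T(*pt),S(*ps))])
for p in((238,148),(230,238),(234,193)):print("h",atz("top",T(*p),106).round(1))
for p in((748,200),(757,318),(724,202),(771,200),(778,316),(735,320)):print("roll",atz("top",T(*p),25).round(1))
print("rollend side",atz("side",S(548,142),25).round(1))
go(0,0,0)
E
```

```text
corner [537. 476.  81.]
corner [514. 182.  81.]
corner [337. 196.  81.]
corner [358. 490.  81.]
179.0 294.0 178.0 295.0 centre [436.3 336.1  81. ] [np.float64(1.493), np.float64(1.497)] -0.08247929497188919 -0.07910026865526999
[array([480.7, 295.9, 102.8]), np.float64(1.828466951689691)]
[array([390.5, 300.8, 100.7]), np.float64(2.1104223675683507)]
[array([538.5, 477. ,  76.5]), np.float64(2.704806605471667)]
[array([360.8, 491.8,  79.2]), np.float64(5.375910103821607)]
[array([512.6, 181.6,  81.9]), np.float64(2.6899301608561874)]
h [479.5 295.3 106. ]
h [389.2 300.  106. ]
h [434.3 297.7 106. ]
roll [ 448.5 -229.3   25. ]
roll [ 327.4 -238.8   25. ]
roll [ 445.7 -204.6   25. ]
roll [ 449.2 -253.    25. ]
roll [ 330.  -260.3   25. ]
roll [ 324.7 -216.2   25. ]
rollend side [ 329.  -247.1   25. ]
d [  -0.  -549.7  231.3] turn 0 yaw 1.132
```

Careful with the scale: shifts go in shares of 50 mm and turns go in shares of 2 pi rad. That gives: -0.12 rad is -0.0191.

```bash
echo '[[1, 0, 0, 0, -0.0191], [1, 0, 0, 0, -0.0191], [1, 0, 0, 0, -0.0191], [0.6, 0, 0, 0, 0]]' | python3 drive.py 20
python3 - <<'E'
from h import *
go(434.3,297.8,130,1.494);print(tool()[1].as_matrix().round(3))
E
```

```text
time_s: 0.6
tool_pos: [233.6, 497.8, 231.1]
eef_rot: [-0.0, 0.039, 0.999, -0.0]
wrist_force: [-0.5, 0.2, -0.1]
grip_width: 0.859
finger_force: 0.0
d [-215.5 -184.   101.1] turn -0.0 yaw 1.494
[[-0.997  0.077 -0.   ]
 [ 0.077  0.997 -0.   ]
 [ 0.    -0.    -1.   ]]
```

Converted, -32 mm is -0.64, -28 mm is -0.56.

```bash
echo '[[0.6, -0.64, -0.56, 0, 0], [0.6, -0.64, -0.56, 0, 0], [0.6, -0.64, -0.56, 0, 0], [0.6, -0.64, -0.56, 0, 0], [0.6, -0.64, -0.56, 0, 0]]' | python3 drive.py; echo '[[0.6, -0.64, -0.56, 0.4, 0], [0.6, -0.47, -0.32, 0.8, 0], [0.6, 0, 0, 0.7, 0], [0.6, 0, 0, 0, 0]]' | python3 drive.py
python3 - <<'E'
from h import *
go(434.3,297.8,91,1.494)
for n in("side","top"): cv2.imwrite(f"pics/{n}1.png",cam(n)["pixels"][:,:,::-1])
a=cv2.imread("pics/side1.png")[140:290,250:430]
cv2.imwrite("pics/s1.png",cv2.resize(a,None,fx=4,fy=4,interpolation=2))
E
```

```text
time_s: 1.1
tool_pos: [383.0, 344.4, 231.4]
eef_rot: [0.0, 0.041, 0.999, 0.0]
wrist_force: [0.8, 0.1, -0.6]
grip_width: 0.6
finger_force: 0.0
time_s: 1.5
tool_pos: [432.3, 295.6, 132.3]
eef_rot: [-0.003, 0.042, 0.999, -0.002]
wrist_force: [-0.4, -0.8, 0.1]
grip_width: 0.599
finger_force: 0.0
d [-2.   2.5 41.3] turn -0.007 yaw 1.487
```

View pics/s1.png

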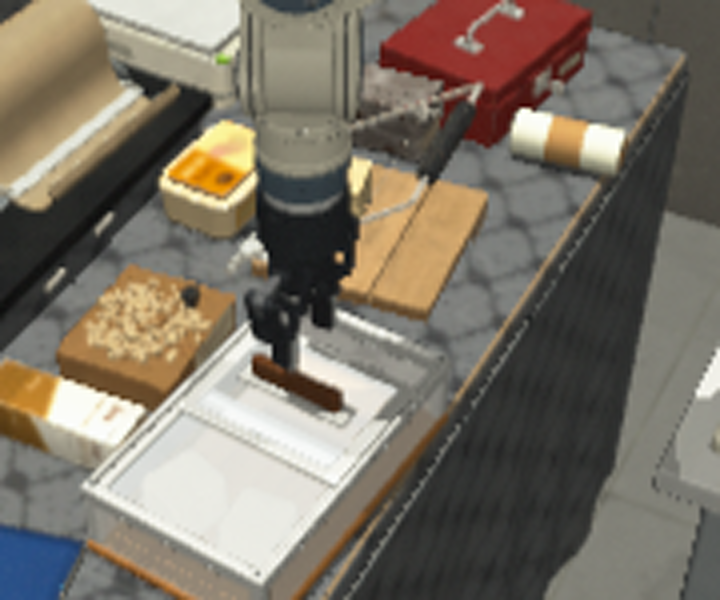

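The roll is fully visible at about (568,142) in the crop. The gripper's tip is above the dark handle bar, which runs from (255,365) to (342,400).

Converted, 20 mm is 0.4, 2.3 mm is 0.046.

```bash
echo '[[0.6, -0.04, 0.046, 0.4, 0], [0.6, 0, 0, 0.4, 0], [0, 0, 0, 0, 0], [0, 0, 0, 0, 0], [0, 0, 0, 0, 0]]' | python3 drive.py 20
python3 - <<'E'
from h import *
P=lambda u,v:(250+u/4,140+v/4)
print(tri(T(752,259),P(568,142)))
print(tri(T(748,200),P(514,131)),tri(T(757,318),P(623,152)))
print(monitor.get_obs()["tool_pos"],monitor.get_obs()["wrist_force"])
E
```

```text
time_s: 2.1
tool_pos: [436.8, 300.5, 98.4]
eef_rot: [0.001, 0.039, 0.999, 0.001]
wrist_force: [-2.1, 1.2, 5.8]
grip_width: 0.129
finger_force: 24.0
(array([ 388.40929099, -233.11437991,   25.9828247 ]), np.float64(1.65190648443677))
(array([ 450.02506029, -229.46585349,   21.92149313]), np.float64(2.6386148312126196)) (array([ 327.61915556, -237.50215296,   31.00687887]), np.float64(0.9077091832431969))
[436.83496432 300.54408524  98.39015774] [-2.69892816  1.68045913  7.27957123]
```

Converted, 10 mm is 0.2, 5 mm is 0.1.

```bash
echo '[[0, 0, 0, 0, 0], [0, 0, 0.1, 0, 0], [0, 0, 0.2, 0, 0]]' | python3 drive.py; echo '[[0, 0, 0.2, 0, 0], [0, 0, 0, 0, 0]]' | python3 drive.py
```

```text
time_s: 2.5
tool_pos: [438.0, 314.5, 98.4]
eef_rot: [0.001, 0.04, 0.999, 0.0]
wrist_force: [-1.4, -2.6, 8.5]
grip_width: 0.133
finger_force: 24.3
time_s: 2.7
tool_pos: [439.0, 326.1, 98.4]
eef_rot: [0.001, 0.039, 0.999, 0.001]
wrist_force: [-2.3, 2.2, 7.9]
grip_width: 0.131
finger_force: 24.2
```

Converted, 15 mm is 0.3, 12 mm is 0.24.

```bash
echo '[[0, 0, 0.3, 0, 0], [0, 0, 0.3, 0, 0], [0, 0, 0.3, 0, 0], [0, 0, 0.24, 0, 0], [0, 0, 0, 0, 0]]' | python3 drive.py; echo '[[0, 0, 0.1, 0, 0], [0, 0, 0.08, 0, 0], [0, 0, 0.06, 0, 0], [0, 0, 0, 0, 0]]' | python3 drive.py;echo '[[0, 0, 0.06, 0, 0], [0, 0, 0.04, 0, 0], [0, 0, 0, 0, 0]]' | python3 drive.py
```

```text
time_s: 3.2
tool_pos: [443.7, 383.4, 98.4]
eef_rot: [0.002, 0.039, 0.999, 0.001]
wrist_force: [0.6, 1.7, 6.0]
grip_width: 0.133
finger_force: 24.1
time_s: 3.6
tool_pos: [444.6, 394.2, 98.4]
eef_rot: [0.002, 0.039, 0.999, 0.001]
wrist_force: [0.1, 0.9, 6.8]
grip_width: 0.13
finger_force: 24.0
time_s: 3.9
tool_pos: [444.8, 396.4, 98.4]
eef_rot: [0.002, 0.04, 0.999, -0.002]
wrist_force: [0.1, -13.9, 11.2]
grip_width: 0.131
finger_force: 24.6
```

Converted, -50 mm is -1, -30 mm is -0.6.

```bash
echo '[[0.5, 0, -0.02, 0, 0], [0.5, 0, 0, 0, 0], [0.5, 0, 0, -0.6, 0], [0.8, 0, 0, -1, 0], [1, 0, 0, -1, 0]]' | python3 drive.py
python3 - <<'E'
from h import *
go(388,-233,240,np.pi/2+0.078)
for n in("side","top"): cv2.imwrite(f"pics/{n}2.png",cam(n)["pixels"][:,:,::-1])
a=cv2.resize(cv2.imread("pics/top2.png")[180:250,235:435],None,fx=4,fy=4,interpolation=2)
cv2.imwrite("pics/t2.png",a)
E
```

```text
time_s: 4.4
tool_pos: [443.4, 397.3, 227.8]
eef_rot: [-0.001, 0.039, 0.999, -0.0]
wrist_force: [-0.2, 0.2, -0.5]
grip_width: 0.82
finger_force: 0.0
d [   5.7 -632.7  -12. ] turn -0.157 yaw 1.492
```

View pics/t2.png

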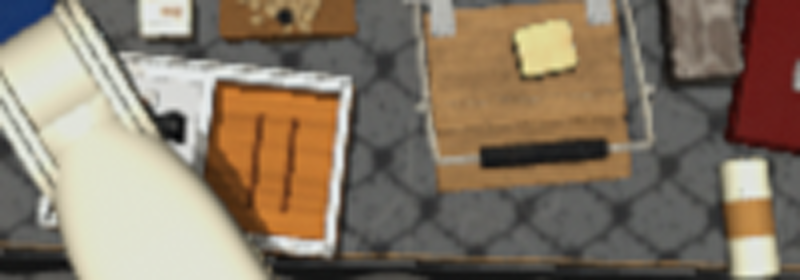

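The cradle's rails show at (260,115)–(250,208) and (295,120)–(286,212), and the hatch is clear of them.

Converted, -48 mm is -0.96, -40 mm is -0.8.

```bash
echo '[[1, 0, -0.8, 0, 0], [1, 0, -0.96, 0, 0], [1, 0, -0.96, 0, 0], [1, 0, -0.96, 0, 0], [1, 0, -0.96, 0, 0]]' | python3 drive.py; echo '[[1, 0, -0.96, 0, 0], [1, 0, -0.96, 0, 0], [1, 0, -0.96, 0, 0], [1, 0, -0.96, 0, 0], [1, 0, -0.96, 0, 0]]' | python3 drive.py; echo '[[1, 0.04, -0.96, 0, 0], [1, 0.06, -0.96, 0, 0], [1, 0, -0.8, 0, -0.0127], [1, 0, -0.4, 0, -0.0123], [1, 0, 0, 0, 0]]' | python3 drive.py;python3 - <<'E'
from h import *
t=lambda u,v:(235+u/4,180+v/4)
print(atz("top",t(273,164),19).round(1),[atz("top",t(*p),19).round(1).tolist() for p in((260,115),(250,208),(295,120),(286,212))])
o=monitor.get_obs();go(388,-233,60,np.pi/2+0.078);print(o["tool_pos"],o["grip_width"])
E
```

```text
time_s: 5.0
tool_pos: [425.1, 164.7, 226.4]
eef_rot: [0.0, 0.039, 0.999, 0.0]
wrist_force: [0.9, 0.6, -0.5]
grip_width: 0.999
finger_force: 0.0
time_s: 5.5
tool_pos: [406.3, -74.8, 226.7]
eef_rot: [0.001, 0.039, 0.999, -0.0]
wrist_force: [0.9, 0.2, 0.9]
grip_width: 0.999
finger_force: 0.0
time_s: 6.0
tool_pos: [391.1, -230.7, 226.0]
eef_rot: [0.0, -0.038, 0.999, -0.0]
wrist_force: [0.1, 1.6, -0.0]
grip_width: 0.999
finger_force: 0.0
[431.1 262.6  19. ] [[481.9, 277.9, 19.0], [384.7, 284.9, 19.0], [477.7, 241.2, 19.0], [381.6, 247.4, 19.0]]
d [  3.2  -3.7 166.1] turn -0.003 yaw 1.646
[ 390.97396877 -229.1838638   226.05670225] 1.002936813410424
```

Converted, 45 mm is 0.9, 40 mm is 0.8.

```bash
echo '[[1, 0.06, -0.04, 0.8, 0], [1, 0, 0, 0.9, 0], [1, 0, 0, 0.9, 0], [1, 0, 0, 0.6, 0], [1, 0, 0, 0, 0]]' | python3 drive.py
python3 - <<'E'
from h import *
go(388,-232,14,np.pi/2+0.078);print(monitor.get_obs()["tool_pos"])
a=cam("side")["pixels"][150:225,340:440,::-1]
cv2.imwrite("pics/s3.png",cv2.resize(a,None,fx=6,fy=6,interpolation=2))
E
```

```text
time_s: 6.55
tool_pos: [386.6, -227.8, 63.5]
eef_rot: [-0.002, -0.039, 0.999, 0.002]
wrist_force: [-0.9, -0.1, 0.6]
grip_width: 1.001
finger_force: 0.0
d [-1.2 -4.6 49.5] turn 0.0 yaw 1.649
[ 386.63340312 -227.75308832   63.52542116]
```

View pics/s3.png

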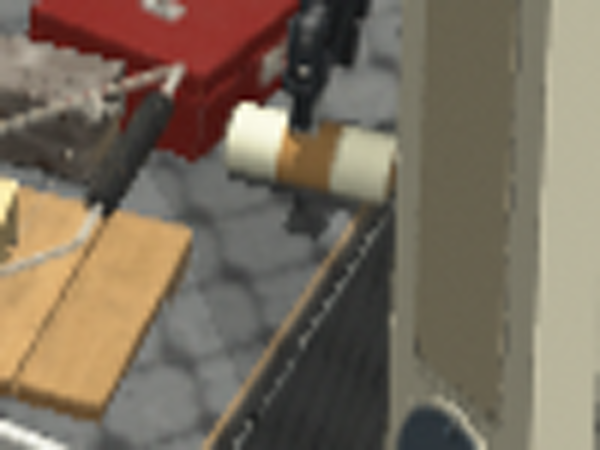

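The near fingertip, at (303,128), is on the +y side of the roll. The other finger is beyond it, so the fingers straddle the roll.

Converted, 20 mm is 0.4, 9 mm is 0.18.

```bash
echo '[[1, -0.02, -0.09, 0.4, 0], [1, 0, 0, 0.4, 0], [1, 0, 0, 0.18, 0], [0.8, 0, 0, 0, 0], [0.7, 0, 0, 0, 0]]' | python3 drive.py 30; echo '[[0.4, 0, 0, 0, 0], [0.4, 0, 0, 0, 0], [0.4, 0, 0, 0, 0], [0.4, 0, 0, 0, 0]]' | python3 drive.py 30
```

```text
time_s: 7.1
tool_pos: [390.2, -235.2, 18.6]
eef_rot: [0.001, -0.039, 0.999, -0.0]
wrist_force: [-0.5, 2.4, 2.5]
grip_width: 0.711
finger_force: 1.7
time_s: 7.5
tool_pos: [390.2, -235.3, 18.7]
eef_rot: [0.001, -0.039, 0.999, -0.001]
wrist_force: [-1.6, 1.2, 8.2]
grip_width: 0.575
finger_force: 29.4
```

Converted, -45 mm is -0.9, -40 mm is -0.8.

```bash
echo '[[0.4, 0, 0, -0.2, 0], [0.4, 0, 0, -0.4, 0], [0.4, 0, 0, -0.8, 0], [0.4, 0, 0, -0.9, 0], [0.4, 0, 0, -0.9, 0]]' | python3 drive.py 35; echo '[[0.4, 0, 0, -0.9, 0], [0.4, 0, 0, -0.3, 0.0127], [0.4, 0, 0, 0, 0.0119], [0.4, 0, 0, 0, 0]]' | python3 drive.py
python3 - <<'E'
from h import *
go(432,264,240,1.494)
a=cam("side")["pixels"][80:230,300:500,::-1]
cv2.imwrite("pics/s4.png",cv2.resize(a,None,fx=3,fy=3,interpolation=2))
E
```

```text
time_s: 8.0
tool_pos: [389.1, -234.6, 179.9]
eef_rot: [-0.0, -0.039, 0.999, -0.0]
wrist_force: [0.5, -1.4, -3.3]
grip_width: 0.568
finger_force: 37.5
time_s: 8.4
tool_pos: [389.5, -234.9, 238.6]
eef_rot: [0.001, 0.039, 0.999, -0.001]
wrist_force: [-0.9, 0.3, -2.8]
grip_width: 0.57
finger_force: 37.7
d [ -3.5 500.7  -1.9] turn -0.001 yaw 1.493
```

View pics/s4.png

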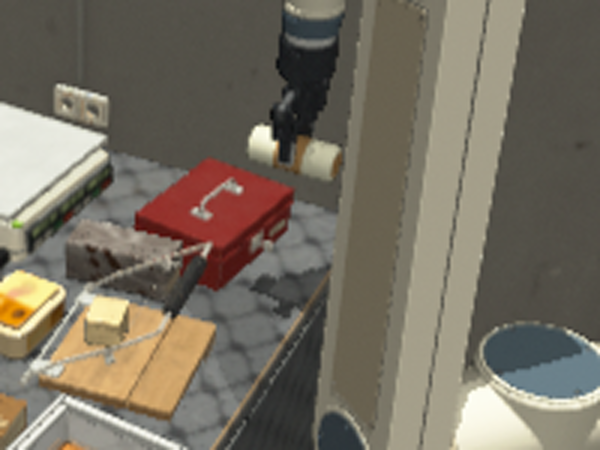

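The roll is held level and near its middle, with its ends at (250,143) and (340,162). I'll carry it across now.

Converted, 45 mm is 0.9, 40 mm is 0.8.

```bash
echo '[[0.4, 0, 0.4, 0, 0], [0.4, 0, 0.8, 0, 0], [0.4, 0, 0.9, 0, 0], [0.4, 0, 0.9, 0, 0], [0.4, 0, 0.9, 0, 0]]' | python3 drive.py; echo '[[0.4, 0, 0.9, 0, 0], [0.4, 0, 0.9, 0, 0], [0.4, 0, 0.9, 0, 0], [0.4, 0, 0.9, 0, 0], [0.4, 0, 0.9, 0, 0]]' | python3 drive.py;  echo '[[0.4, -0.06, 0.8, 0, 0], [0.4, 0, 0.5, 0, 0], [0.4, 0, 0.24, 0, 0], [0.4, 0, 0, 0, 0], [0.4, 0, 0, 0, 0]]' | python3 drive.py
python3 - <<'E'
from h import *
go(432,264,100,1.494)
E
```

```text
time_s: 8.95
tool_pos: [403.9, -39.0, 237.1]
eef_rot: [-0.0, 0.038, 0.999, 0.0]
wrist_force: [2.0, 0.3, -2.9]
grip_width: 0.573
finger_force: 37.6
time_s: 9.45
tool_pos: [421.1, 185.6, 237.2]
eef_rot: [-0.0, 0.037, 0.999, -0.0]
wrist_force: [1.5, -1.0, -3.1]
grip_width: 0.571
finger_force: 37.6
time_s: 9.95
tool_pos: [430.4, 259.6, 237.0]
eef_rot: [-0.0, 0.038, 0.999, -0.0]
wrist_force: [-1.1, 0.3, -2.8]
grip_width: 0.568
finger_force: 37.6
d [ -1.3   4.6 137. ] turn 0.001 yaw 1.495
```

Converted, 40 mm is 0.8, 30 mm is 0.6.

```bash
echo '[[0.4, -0.02, 0.08, 0.6, 0], [0.4, 0, 0.01, 0.8, 0], [0.4, 0, 0, 0.8, 0], [0.4, 0, 0, 0.44, 0], [0.4, 0, 0, 0, 0]]' | python3 drive.py
python3 - <<'E'
from h import *
go(432,264,33,1.494);go(432,264,33,1.494)
a=cam("side")["pixels"][170:290,270:400,::-1];b=cam("top")["pixels"][175:255,240:340,::-1]
v=np.hstack([cv2.resize(a,(433,400),interpolation=2),cv2.copyMakeBorder(cv2.resize(b,(367,294),interpolation=2),0,106,0,0,0)])
cv2.imwrite("pics/s5.png",v)
E
```

```text
time_s: 10.45
tool_pos: [430.4, 262.6, 102.8]
eef_rot: [-0.002, 0.039, 0.999, -0.001]
wrist_force: [-0.3, -0.6, -2.0]
grip_width: 0.567
finger_force: 37.5
d [-1.8  1.7 69.8] turn -0.001 yaw 1.493
d [-1.8  1.7 69.8] turn -0.001 yaw 1.493
```

View pics/s5.png

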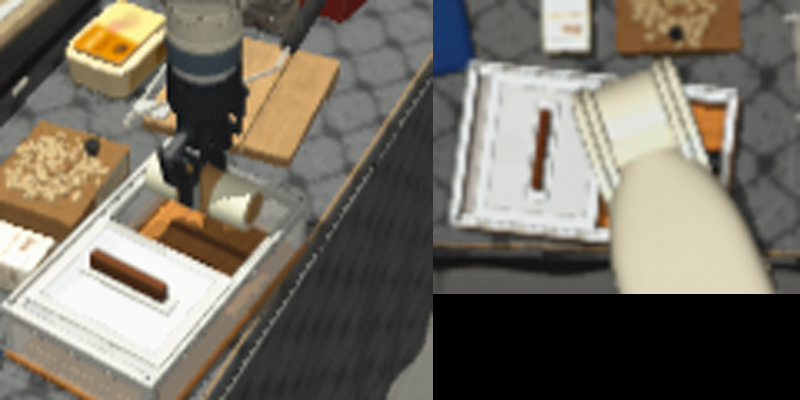

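The roll is over the opening, with its ends at (155,180) and (255,210) in the left pane, inside the rails. The hatch is fully open.

Converted, 20 mm is 0.4, 15 mm is 0.3.

```bash
echo '[[0.4, -0.02, 0.03, 0.3, 0], [0.4, 0, 0, 0.4, 0], [0.4, 0, 0, 0.4, 0], [0.4, 0, 0, 0.1, 0], [0.4, 0, 0, 0, 0]]' | python3 drive.py; echo '[[0.4, 0, 0, 0.06, 0], [0.4, 0, 0, 0.04, 0], [0.4, 0, 0, 0, 0], [0.4, 0, 0, 0, 0]]' | python3 drive.py
```

```text
time_s: 11.05
tool_pos: [433.8, 266.0, 46.2]
eef_rot: [0.0, 0.039, 0.999, 0.0]
wrist_force: [-0.1, -1.0, -2.3]
grip_width: 0.571
finger_force: 37.5
time_s: 11.45
tool_pos: [433.3, 266.2, 40.6]
eef_rot: [0.0, 0.038, 0.999, 0.0]
wrist_force: [0.0, -0.6, -2.8]
grip_width: 0.573
finger_force: 37.5
```

```bash
echo '[[0.4, 0, -0.04, 0.04, 0], [0.4, 0, 0, 0.04, 0], [0.4, 0, 0, 0.02, 0], [0.4, 0, 0, 0, 0], [0.4, 0, 0, 0, 0]]' | python3 drive.py; echo '[[0.4, 0, 0, 0.02, 0], [0.4, 0, 0, 0.02, 0], [0.4, 0, 0, 0, 0], [0.4, 0, 0, 0, 0]]' | python3 drive.py
```

```text
time_s: 11.95
tool_pos: [433.0, 264.1, 35.2]
eef_rot: [-0.0, 0.038, 0.999, -0.0]
wrist_force: [-0.7, -0.4, -3.2]
grip_width: 0.57
finger_force: 37.5
time_s: 12.35
tool_pos: [433.2, 264.3, 33.6]
eef_rot: [0.0, 0.038, 0.999, 0.0]
wrist_force: [-1.2, 0.6, 3.3]
grip_width: 0.571
finger_force: 38.1
```

Converted, 0.5 mm is 0.01.

```bash
echo '[[0.4, 0, 0, 0.01, 0], [0.59, 0, 0, 0, 0], [0.62, 0, 0, 0, 0], [0.66, 0, 0, 0, 0], [0.7, 0, 0, 0, 0]]' | python3 drive.py 20; echo '[[0.72, 0, 0, 0, 0], [0.75, 0, 0, 0, 0], [0.75, 0, 0, -0.2, 0], [0.75, 0, 0, -0.4, 0], [0.75, 0, 0, -0.6, 0]]' | python3 drive.py; echo '[[0.75, 0, 0, -0.8, 0], [0.75, 0, 0, -0.8, 0], [0.6, 0, 0.8, 0, 0], [0.6, 0, 0.9, 0, 0], [0.6, 0, 0, 0, 0]]' | python3 drive.py
python3 - <<'E'
from h import *
go(444.5,396.4,101,1.494)
a=cam("side")["pixels"][170:290,270:400,::-1];b=cam("top")["pixels"][175:255,240:340,::-1]
v=np.hstack([cv2.resize(a,(433,400),interpolation=2),cv2.copyMakeBorder(cv2.resize(b,(367,294),interpolation=2),0,106,0,0,0)])
cv2.imwrite("pics/s6.png",v)
E
```

```text
time_s: 12.85
tool_pos: [433.0, 264.1, 32.6]
eef_rot: [-0.0, 0.038, 0.999, -0.0]
wrist_force: [0.2, -0.3, 0.0]
grip_width: 0.701
finger_force: 0.0
time_s: 13.35
tool_pos: [432.3, 263.8, 93.0]
eef_rot: [-0.001, 0.038, 0.999, -0.001]
wrist_force: [0.2, -0.2, 0.1]
grip_width: 0.751
finger_force: 0.0
time_s: 13.85
tool_pos: [439.8, 352.6, 173.6]
eef_rot: [0.001, 0.037, 0.999, 0.001]
wrist_force: [0.5, -1.1, -0.2]
grip_width: 0.603
finger_force: 0.0
d [-1.3 43.9 72.7] turn 0.003 yaw 1.497
```

View pics/s6.png

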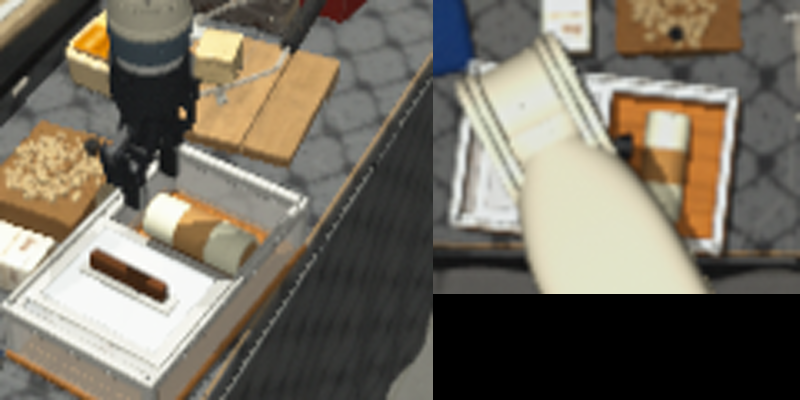

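The roll lies released in the cradle, spanning (667,112) to (662,218) in the right pane. Next I'll pinch the handle and shut the hatch.

Converted, 40 mm is 0.8, 30 mm is 0.6.

```bash
echo '[[0.6, -0.02, 0.8, 0, 0], [0.6, 0, 0.08, 0.4, 0], [0.6, 0, 0, 0.6, 0], [0.6, 0, 0, 0.44, 0], [0.6, 0, 0, 0, 0]]' | python3 drive.py; echo '[[0.3, 0, 0, 0, 0], [0, 0, 0, 0, 0], [0, 0, 0, 0, 0], [0, 0, 0, 0, 0]]' | python3 drive.py 20
```

```text
time_s: 14.45
tool_pos: [442.5, 390.6, 98.3]
eef_rot: [-0.002, 0.039, 0.999, -0.002]
wrist_force: [-0.5, -0.6, -0.4]
grip_width: 0.599
finger_force: 0.0
time_s: 14.85
tool_pos: [444.7, 393.0, 102.5]
eef_rot: [0.001, 0.038, 0.999, 0.001]
wrist_force: [0.2, -0.8, 6.3]
grip_width: 0.131
finger_force: 22.1
```

Converted, -12 mm is -0.24, -10 mm is -0.2.

```bash
echo '[[0, 0, -0.1, 0, 0], [0, 0, -0.2, 0, 0], [0, 0, -0.24, 0, 0], [0, 0, -0.24, 0, 0], [0, 0, -0.24, 0, 0]]' | python3 drive.py; echo '[[0, 0, -0.24, 0, 0], [0, 0, -0.24, 0, 0], [0, 0, -0.2, 0, 0], [0, 0, -0.16, 0, 0], [0, 0, -0.1, 0, 0]]' | python3 drive.py; echo '[[0, 0, -0.08, 0, 0], [0, 0, -0.06, 0, 0], [0, 0, -0.04, 0, 0], [0, 0, 0, 0, 0]]' | python3 drive.py
```

```text
time_s: 15.35
tool_pos: [440.5, 342.3, 102.5]
eef_rot: [0.001, 0.038, 0.999, 0.001]
wrist_force: [-0.7, 3.5, 6.7]
grip_width: 0.129
finger_force: 22.2
time_s: 15.85
tool_pos: [436.7, 295.2, 102.5]
eef_rot: [0.001, 0.038, 0.999, 0.001]
wrist_force: [-2.3, 3.2, 9.2]
grip_width: 0.129
finger_force: 22.3
time_s: 16.25
tool_pos: [435.9, 286.3, 102.5]
eef_rot: [0.001, 0.038, 0.999, 0.001]
wrist_force: [-3.5, 0.4, 9.1]
grip_width: 0.127
finger_force: 22.4
```

About 20 mm is left, so I'll go slower.

Converted, -4 mm is -0.08, -3 mm is -0.06.

```bash
echo '[[0, 0, -0.06, 0, 0], [0, 0, -0.08, 0, 0], [0, 0, -0.08, 0, 0], [0, 0, -0.04, 0, 0], [0, 0, -0.02, 0, 0]]' | python3 drive.py; echo '[[0, 0, -0.02, 0, 0], [0, 0, -0.02, 0, 0], [0, 0, -0.02, 0, 0], [0, 0, -0.02, 0, 0], [0, 0, 0, 0, 0]]' | python3 drive.py; echo '[[0, 0, -0.014, 0, 0], [0, 0, -0.014, 0, 0], [0, 0, -0.014, 0, 0], [0, 0, 0, 0, 0]]' | python3 drive.py
```

```text
time_s: 16.75
tool_pos: [434.8, 272.6, 102.5]
eef_rot: [0.001, 0.038, 0.999, 0.001]
wrist_force: [-4.2, 2.0, 9.7]
grip_width: 0.129
finger_force: 22.4
time_s: 17.25
tool_pos: [434.5, 268.6, 102.5]
eef_rot: [0.001, 0.038, 0.999, 0.001]
wrist_force: [-4.9, 1.2, 11.1]
grip_width: 0.131
finger_force: 22.5
time_s: 17.65
tool_pos: [434.3, 266.6, 102.5]
eef_rot: [0.001, 0.038, 0.999, 0.001]
wrist_force: [-4.4, 2.7, 10.8]
grip_width: 0.135
finger_force: 22.4
```

Converted, -0.7 mm is -0.014, -0.6 mm is -0.012.

```bash
for i in 1 2; do echo '[[0, 0, -0.014, 0, 0], [0, 0, -0.014, 0, 0], [0, 0, -0.012, 0, 0], [0, 0, 0, 0, 0]]' | python3 drive.py | grep -E 'pos|wrist'; done
```

```text
tool_pos: [434.3, 266.4, 102.5]
wrist_force: [-4.1, 12.6, 6.9]
tool_pos: [434.3, 266.3, 102.6]
wrist_force: [-4.2, 22.4, 3.4]
```

The hatch has hit its stop: force is up to 22 N and it has travelled 130 mm. I'll relax most of the push, then release.

Converted, 1.5 mm is 0.03, 1.3 mm is 0.026.

```bash
echo '[[0, 0, 0.03, 0, 0], [0, 0, 0.026, 0, 0], [0, 0, 0, 0, 0]]' | python3 drive.py; echo '[[0.3, 0, 0, 0, 0], [0.5, 0, 0, 0, 0], [0.5, 0, 0, 0, 0], [0.5, 0, 0, -0.6, 0], [0.5, 0, 0, -0.9, 0]]' | python3 drive.py; echo '[[0.5, 0, 0.9, -0.9, 0], [0.5, 0, 0.96, 0, 0], [0.5, 0, 0.96, 0, 0], [0.5, 0, 0.96, 0, 0], [0.5, 0, 0, 0, 0]]' | python3 drive.py
python3 - <<'E'
from h import *
a=cam("side")["pixels"][170:290,270:400,::-1];b=cam("top")["pixels"][175:255,240:340,::-1]
v=np.hstack([cv2.resize(a,(433,400),interpolation=2),cv2.copyMakeBorder(cv2.resize(b,(367,294),interpolation=2),0,106,0,0,0)])
cv2.imwrite("pics/s7.png",v)
E
```

```text
time_s: 18.75
tool_pos: [434.3, 266.5, 102.5]
eef_rot: [0.001, 0.038, 0.999, 0.002]
wrist_force: [-3.1, 8.6, 10.3]
grip_width: 0.129
finger_force: 22.4
time_s: 19.25
tool_pos: [432.8, 263.9, 174.6]
eef_rot: [-0.002, 0.039, 0.999, -0.001]
wrist_force: [0.9, 0.1, -0.0]
grip_width: 0.501
finger_force: 0.0
time_s: 19.75
tool_pos: [447.6, 447.8, 209.4]
eef_rot: [-0.001, 0.037, 0.999, -0.0]
wrist_force: [-0.5, -1.0, -0.5]
grip_width: 0.499
finger_force: 0.0
```

View pics/s7.png

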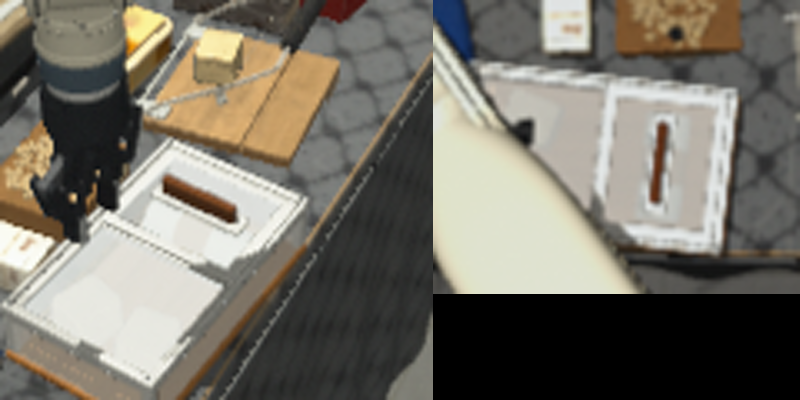

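The hatch is shut against the -y end frame with no gap at (735,165), and the robot is clear of everything.

```bash
python3 -c "
from rig import arm, imaging, workorder, monitor
print(workorder.hand_in())"
```

```text
the job is handed in; nothing more can be done
None
```

I opened the hatch fully, laid the roll in the cradle and released it, slid the hatch gently shut against the end frame, and handed the job in at about 20 s; once shut, the pane hides the roll, so I last saw it (in the cradle) just before closing.

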